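Shut off the gas to the forge

ROBOT

A 6-joint arm with a two-finger parallel gripper is mounted at the origin on the work surface. World frame = base frame: x ahead of the robot, y to its left, z up, the work surface at z = 0. Lengths are in m, angles in rad, forces in N, time in s.
With the tool pointing down it reaches from about 0.25 to 0.85 m from the base axis. Payload 12.5 kg.
Tool frame: the origin (TCP) lies at the very end of the fingers, on their centre line; the grasp point (between the pads) lies 19 mm behind it (bot.tcp_to_grasp is the distance from the TCP to the grasp point, in m); z points along the fingers, y is the line along which they close (so a half turn about z gives the same grasp; the last joint's range is limited). The gripper opens to 93 mm and grips with 3 to 60 N. Pads are 15 mm wide; open, the fingers measure 128 mm over their backs; the gripper's body (75 mm by 188 mm) begins 65 mm behind the grasp point.
Start: joints at [1.095, 0.351, 1.652, -0, 1.139, -0.085], TCP at [0.209, 0.509, 0.219] pointing down, gripper open.
Joint ranges: [-2.75, 2.75], [-0.79, 2.1], [0.01, 2.65], [-1.57, 4.71], [0.07, 3.14], [-2.87, 2.87]. Speed limits (rad/s): [2.22, 2.22, 2.79, 3.14, 3.14, 3.14].

INTERFACE

Orientations are given as [roll, pitch, yaw] about the fixed x, y, z axes, in that order (R = Rz(yaw) Ry(pitch) Rx(roll)).
In Python, from plant import bot gives the robot as it stands.
- The arm moves only by the tool step_arm, never from a script. Its arguments are lists of equal length, an entry for each row: "grip": the opening, from -1 (shut) to 1 (fully open); "xyz": the shift along the tool's x, y, z in units of 20 cm (1.0 is 20 cm), a list of three; "turn": the turn about the tool's z in units of 180 degrees (1.0 is 180 degrees). In form: {"grip": [grip, ...], "xyz": [[x, y, z], ...], "turn": [turn, ...]}. A call has exactly 5 rows; each row shifts and turns the commanded pose from where the row before left it, along the tool's axes as they then stand; what a row does not reach is not made up. A row lasts 1/8 s, in which the tool goes at most 62.5 mm and 10.7 degrees, less where a joint would pass 70% of its speed; a pose out of reach is approached as far as the arm can. A call with a number of a shift or a turn outside -1 to 1 is refused whole. A call with a gripper value outside its range is refused whole. The fingers move at their own pace and stop on an object; "newtons" is the grip in N (left out, the last holds). Time passes only in rows, so rows that do not move let the fingers close, or fill a call up. It gives the time, the measured TCP pose, the force, the opening and the grip force at its end, in the units of the state.
- bot.get_state(): the state, without advancing time (a new reading comes with each control period).
- bot.grab_frame(name): name is "side" or "top" or "wrist"; returns (picture, depth): 480x640x3 uint8, red, green, blue; 480x640 float32, m along the optical axis (not along the pixel's ray), 0 where there is no reading.
- bot.camera_model(name): a dict with "intrinsics" (3x3 intrinsics, pixels), "extrinsics" (4x4, takes a point from world to camera coordinates); the wrist camera has in their place "mount" (4x4, takes a point from camera to tool coordinates, whose origin is the TCP and whose axes are the flange's). Camera axes: x right, y down, z forward; pixel columns grow to the right and rows downward; lengths in m; the calibration is good to about 2 mm. A picture is of the moment at which its call begins: read the wrist's pose just before it. camera_model takes no time and is no camera call.
- bot.close_job(): hands the job in; it is judged then, once.
Trained networks look in the newest picture that a camera, given by its name, has taken for a name from the list of things; names that differ only in an ending like _2 or _b are one class to them, and where a whole thing is asked for, a point or a joint stands for the part that bears it (a point fixed in the world has none). Each returns a list of dicts, best first, with "confidence" (0 to 1); they miss things now and then, are a little off and sometimes report something else, mostly with a low value. They report only what shows in the picture. A call takes as long as a camera call.
- bot.boxes_of(camera, target): "location" ([x, y, z] in m, in the coordinates of the camera as it stood for that picture, good to about 4 mm: the middle of the surface that is visible of it).
- bot.tip_of(camera, target): "location" ([x, y, z] in m, in the coordinates of the camera as it stood for that picture, good to about 4 mm: a listed point, or the origin of a listed thing).
The state is a dict: "clock": time; "qpos": joint angles; "joint_velocities": joint speeds; "tau": joint torques, N m; "tcp_pos": TCP position; "orientation": TCP orientation; "wrist_force": force on the tool from outside, world axes, zero at the start; "ft_torque": the same for the moment, N m; "gripper_width": finger opening in m; "finger_force": force on a finger pad.
Only numpy, scipy, OpenCV 4.12 (cv2) and the standard library are available. Lean on these libraries where they do the work, as an engineer would, in place of code of your own. Each camera call takes 0.05 s, during which the arm holds its last target. There are 200 camera calls.

TASK

Shut off the gas to the forge: with a fingertip push the red main lever round until it stands fully across its pipe, leave both yellow burner levers open for about three seconds so that the line can bleed down, then push both yellow levers fully across their pipes too, in either order. Only push the levers, do not take them between the fingers, and leave the loose things and tools on the bench where they are.

Things in the scene. Friction and masses are not known exactly. Their poses are not given: they have to be found in the camera images.
- forge: round steel gas forge with its gas line, fixed to the bench. Origin on the bench under the gas pipe, z up, x towards the forge shell. Pipe: 21 mm diameter, axis 100 mm high, along y at x = 0, from y = -370 to 190 mm; red regulator at y = -300, 182 mm high. Shell: lying drum, x = 270 to 500, y = -115 to 285, top 250 mm high at its handle. The rest, levers apart, is under 135 mm
- main_valve (a joint): main gas valve (red sleeve), lever angle in rad: 0 = open, in line with the pipe it sits in; 1.571 = fully closed, square across it, at a hard stop; closes clockwise seen from above. No spring, stays where left; needs 6 to 8 N at 75 mm from the stem. stem at forge x, y = 0, -190 mm; the lever points along forge +y when open, +x when closed
- main_valve_pivot (a point): main gas valve (red sleeve): point on the stem axis at the lever's mid height, 150 mm above the bench; turns with the lever, x out along it, z up. Lever: level, hub 20 mm diameter, then sleeve 20 mm wide (y), 10 mm thick (z), x = 25 to 115 mm. Closing moves it to its own -y, so push on its +y side. Valve bonnet 20 mm below, pipe fittings 30 mm below
- burner_right (a joint): right burner valve (yellow sleeve), lever angle in rad: 0 = open, in line with the pipe it sits in; 1.571 = fully closed, square across it, at a hard stop; closes clockwise seen from above. No spring, stays where left; needs 6 to 8 N at 75 mm from the stem. stem at forge x, y = 90, 0 mm; the lever points along forge -x when open, +y when closed
- burner_right_pivot (a point): right burner valve (yellow sleeve): point on the stem axis at the lever's mid height, 150 mm above the bench; turns with the lever, x out along it, z up. Lever: level, hub 20 mm diameter, then sleeve 20 mm wide (y), 10 mm thick (z), x = 25 to 115 mm. Closing moves it to its own -y, so push on its +y side. Valve bonnet 20 mm below, pipe fittings 30 mm below
- burner_left (a joint): left burner valve (yellow sleeve), lever angle in rad: 0 = open, in line with the pipe it sits in; 1.571 = fully closed, square across it, at a hard stop; closes clockwise seen from above. No spring, stays where left; needs 6 to 8 N at 75 mm from the stem. stem at forge x, y = 90, 170 mm; the lever points along forge -x when open, +y when closed
- burner_left_pivot (a point): left burner valve (yellow sleeve): point on the stem axis at the lever's mid height, 150 mm above the bench; turns with the lever, x out along it, z up. Lever: level, hub 20 mm diameter, then sleeve 20 mm wide (y), 10 mm thick (z), x = 25 to 115 mm. Closing moves it to its own -y, so push on its +y side. Valve bonnet 20 mm below, pipe fittings 30 mm below
- flux_tin: bystander: closed blue flux tin with a white band and lid, diameter 64, height 85 mm, standing between the main valve and the right burner branch on the forge side of the pipe; origin under its centre
- squeeze_bottle: bystander: white squeeze bottle with a yellow band and a red cap, diameter 56, height 155 mm, standing behind the regulator, on the forge side of the pipe, about 110 mm from it; origin under its centre
- hammer: bystander: hammer with wooden handle lying near the robot's base on the left; handle along x, head at +x
- wire_brush: bystander: wooden-backed brush lying on the right, along its x
- tongs: bystander: steel forge tongs 310 mm long, 80 mm wide, 14 mm high, lying on the left along their x
- ear_defenders: bystander: black ear defenders with red cap plates, about 165 x 175 x 65 mm, lying on the right near the robot; origin under the middle between the cups

How it is judged:
On the way, in this order (a step that is already met when the one before it is completed fails the run):
1. the main valve is closed while both burner valves are still open, for two seconds (value of joint main_valve above 1.45 rad and value of joint each of burner_right, burner_left below 1 rad), for 2 s.
2. both burner valves are closed, the main still closed (value of joint each of main_valve, burner_right, burner_left above 1.45 rad), for 0.2 s.
At the end, for the whole second after the job is handed in: all three levers stand across their pipes within 7 degrees of their closed stops (joint above 1.45 rad) and are at rest (all of step 2 and velocity of joint each of main_valve, burner_right, burner_left below 0.05 rad/s); the robot touches nothing.
It fails at once if a lever is taken between the fingers instead of being pushed ((x of the grasp point in the frame of main_valve_pivot between 0.015 and 0.125 m and y of the grasp point in the frame of main_valve_pivot between -0.006 and 0.006 m and z of the grasp point in the frame of main_valve_pivot between -0.03 and 0.018 m) or (x of the grasp point in the frame of burner_right_pivot between 0.015 and 0.125 m and y of the grasp point in the frame of burner_right_pivot between -0.006 and 0.006 m and z of the grasp point in the frame of burner_right_pivot between -0.03 and 0.018 m) or (x of the grasp point in the frame of burner_left_pivot between 0.015 and 0.125 m and y of the grasp point in the frame of burner_left_pivot between -0.006 and 0.006 m and z of the grasp point in the frame of burner_left_pivot between -0.03 and 0.018 m)).
It fails at once if a tin, bottle, ear defender or tool on the bench is shifted or lifted by more than 20 mm (distance of any of flux_tin, squeeze_bottle, hammer, wire_brush, tongs, ear_defenders from where it was at the start of the episode above 0.02 m).
It also fails if it takes over 70 s, if anything falls off the work surface, if the arm or the gripper's body presses on something with over 40 N, if the wrist force passes 120 N, or if a joint passes its speed limit or range.

## Working session

There is one attempt and no reset: what is moved stays moved. The work goes in short steps, Python scripts to look and compute and a tool call to move; the robot and the scene stay as the last step left them, time stands still between calls to the robot, and variables do not carry over. Pictures are saved under pics/ and viewed, at most 10 in all, crops included, and the job is handed in when it is done.

Besides the shell and the picture viewer there is one more tool, called after ">>>" in YAML: its name, and indented under it one key for each argument. step_arm: Moves the arm, as the interface text tells. Its arguments: {"type":"object","properties":{"grip":{"type":"array","items":{"type":"number"}},"xyz":{"type":"array","items":{"type":"array","items":{"type":"number","minimum":-1,"maximum":1}}},"turn":{"type":"array","items":{"type":"number","minimum":-1,"maximum":1}},"newtons":{"type":"number"}},"required":["grip","xyz","turn"]}

```bash
mkdir -p pics; ls; cat > h.py <<'E'
import numpy as np, cv2
from plant import bot
def world(cam,p):
    m=bot.camera_model(cam); return (np.linalg.inv(m["extrinsics"])@np.r_[p,1])[:3]
E
python3 - <<'E'
from h import *
s=bot.get_state(); print(s["clock"],s["tcp_pos"],s["orientation"],s["gripper_width"])
for c in("top","side"):
    im,d=bot.grab_frame(c); cv2.imwrite(f"pics/{c}0.png",im[:,:,::-1])
    for t in("forge","main_valve_pivot","burner_right_pivot","burner_left_pivot","flux_tin","squeeze_bottle"):
        for r in bot.tip_of(c,t)[:2]: print(c,t,round(r["confidence"],2),world(c,r["location"]).round(4))
E
```

```text
pics
0.0 [0.20931734 0.50823581 0.21808674] [-3.14039726e+00 -1.03488977e-04  2.75082651e+00] 0.09274042860551004
top forge 0.61 [ 5.064e-01  7.110e-02 -3.000e-04]
top main_valve_pivot 0.7 [ 0.5684 -0.1107  0.1486]
top burner_left_pivot 0.79 [0.534  0.2585 0.1488]
top flux_tin 0.67 [0.6229 0.004  0.0011]
top squeeze_bottle 0.89 [ 0.7016 -0.1823 -0.0011]
side forge 0.84 [0.5038 0.0757 0.0048]
side forge 0.65 [ 0.5699 -0.1092  0.1509]
side main_valve_pivot 0.65 [ 0.5697 -0.11    0.1527]
side burner_right_pivot 0.57 [0.5877 0.1017 0.1498]
side burner_left_pivot 0.73 [0.5342 0.2656 0.1471]
side flux_tin 0.57 [6.244e-01 6.300e-03 6.000e-04]
side squeeze_bottle 0.82 [ 0.7066 -0.183   0.0022]
```

```bash
python3 - <<'E'
from h import *
F=np.array([[0,0],[0,0],[0,-190],[0,-190],[90,170],[90,170],[90,0]])/1e3
W=np.array([[.5064,.0711],[.5038,.0757],[.5684,-.1107],[.5697,-.11],[.534,.2585],[.5342,.2656],[.5877,.1017]])
f=F-F.mean(0);w=W-W.mean(0)
th=np.arctan2((f[:,0]*w[:,1]-f[:,1]*w[:,0]).sum(),(f*w).sum())
R=np.array([[np.cos(th),-np.sin(th)],[np.sin(th),np.cos(th)]]); t=W.mean(0)-R@F.mean(0)
print(th,t,(W-F@R.T-t).round(4))
m=bot.camera_model("top");print(m["intrinsics"],m["extrinsics"].round(3))
E
```

```text
0.33780161053509644 [0.50517177 0.0714511 ] [[ 0.0012 -0.0004]
 [-0.0014  0.0042]
 [ 0.0003 -0.0029]
 [ 0.0016 -0.0022]
 [ 0.0003 -0.0032]
 [ 0.0005  0.0039]
 [-0.0024  0.0004]]
[[435.90508849   0.         315.29360071]
 [  0.         435.90508849 246.05135866]
 [  0.           0.           1.        ]] [[-0.012 -1.    -0.011 -0.005]
 [-0.994  0.013 -0.108  0.494]
 [ 0.109  0.01  -0.994  1.296]
 [ 0.     0.     0.     1.   ]]
```

View pics/top0.png

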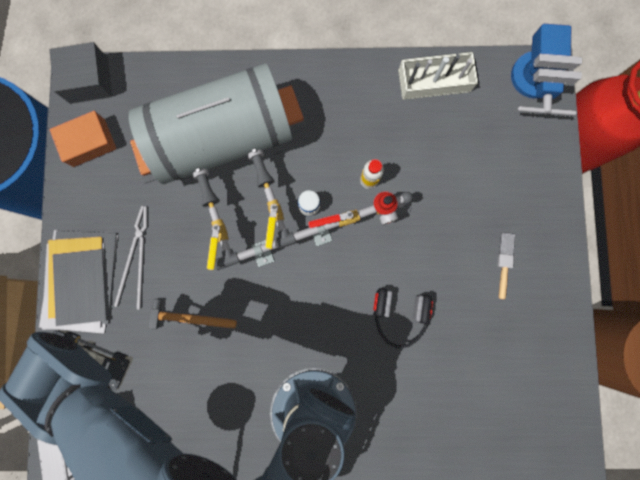

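View pics/side0.png

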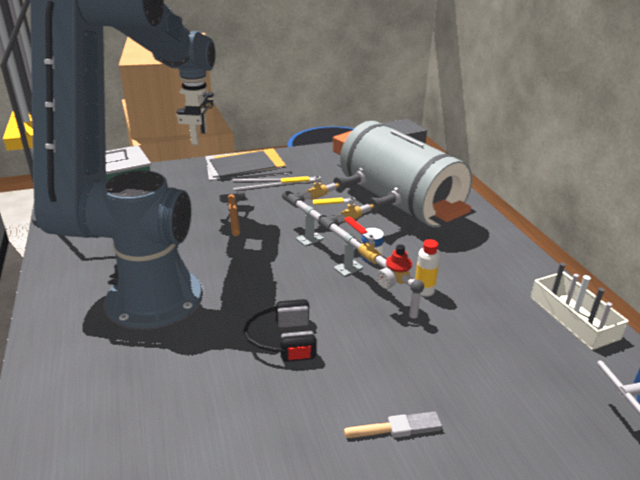

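The top view shows the red main lever at (325,220) and the yellow levers at (272,232) and (214,250). The tin is at (309,203) and the bottle at (372,172). The side view agrees with this. The forge frame is fitted at yaw 0.338. First I turn, rise and shut the gripper.

>>> step_arm:
  grip: [-1,-1,-1,-1,-1]
  xyz:
    - [0,0,-0.04]
    - [0,0,-0.04]
    - [0,0,-0.04]
    - [0,0,-0.04]
    - [0,0,0]
  turn: [-0.0464,-0.0464,-0.0464,-0.0464,-0.0464]

```text
clock: 1.32
tcp_pos: [0.2096, 0.5088, 0.2512]
orientation: [3.141, 0.001, -2.799]
wrist_force: [0.3, 0.0, 0.0]
gripper_width: 0.0476
finger_force: 0.0
```

>>> step_arm:
  grip: [-1,-1,-1,-1,-1]
  xyz:
    - [-0.035,-0.21,0]
    - [-0.035,-0.21,0]
    - [-0.035,-0.21,0]
    - [-0.035,-0.21,0]
    - [-0.035,-0.21,0]
  turn: [0,0,0,0,0]

```text
clock: 1.95
tcp_pos: [0.3126, 0.3208, 0.2508]
orientation: [3.141, 0.0, -2.803]
wrist_force: [0.4, 0.6, 0.8]
gripper_width: 0.0013
finger_force: 0.0
```

>>> step_arm:
  grip: [-1,-1,-1,-1,-1]
  xyz:
    - [-0.035,-0.21,0]
    - [-0.035,-0.21,0]
    - [-0.035,-0.21,0]
    - [-0.035,-0.21,0]
    - [-0.035,-0.21,0]
  turn: [0,0,0,0,0]

```text
clock: 2.58
tcp_pos: [0.4154, 0.1342, 0.2508]
orientation: [-3.142, 0.0, -2.804]
wrist_force: [0.5, 0.2, 0.4]
gripper_width: 0.0002
finger_force: 0.0
```

>>> step_arm:
  grip: [-1,-1,-1,-1,-1]
  xyz:
    - [-0.035,-0.21,0]
    - [-0.035,-0.21,0]
    - [-0.035,-0.21,0]
    - [-0.035,-0.21,0]
    - [0,0,0]
  turn: [0,0,0,0,0]

```text
clock: 3.2
tcp_pos: [0.4977, -0.0155, 0.2504]
orientation: [-3.141, -0.0, -2.806]
wrist_force: [0.2, -0.5, -0.2]
gripper_width: 0.0
finger_force: 0.0
```

```bash
cat >> h.py <<'E'
from scipy.spatial.transform import Rotation as Ro
def wristpose():
    s=bot.get_state(); T=np.eye(4); T[:3,:3]=Ro.from_euler("xyz",s["orientation"]).as_matrix(); T[:3,3]=s["tcp_pos"]; return T@bot.camera_model("wrist")["mount"]
TH=.3378; t0=np.array([.5052,.0715])
def forge(p): # world -> forge mm
    c,s=np.cos(TH),np.sin(TH); d=np.asarray(p)[:2]-t0; return (np.array([c*d[0]+s*d[1],-s*d[0]+c*d[1]])*1e3).round(1)
E
python3 - <<'E'
from h import *
T=wristpose(); im,d=bot.grab_frame("wrist"); cv2.imwrite("pics/w0.png",im[:,:,::-1])
for t in("main_valve_pivot","burner_right_pivot","flux_tin"):
    for r in bot.tip_of("wrist",t)[:1]: p=T@np.r_[r["location"],1]; print(t,r["confidence"],p[:3].round(4),forge(p))
# red/yellow lever points at height 0.14..0.165
K=bot.camera_model("wrist")["intrinsics"]; v,u=np.nonzero(d>0); z=d[v,u]
P=(T@np.c_[(u-K[0,2])/K[0,0]*z,(v-K[1,2])/K[1,1]*z,z,np.ones_like(z)].T).T
hsv=cv2.cvtColor(im,cv2.COLOR_RGB2HSV)[v,u]
zz=(P[:,2]>.15)&(P[:,2]<.16)
for n,m in(("red",((hsv[:,0]<8)|(hsv[:,0]>172))),("yel",(hsv[:,0]>22)&(hsv[:,0]<35))):
    Q=P[m&zz&(hsv[:,1]>170)&(hsv[:,2]>90)]
    if len(Q)>50:
        f=np.array([forge(q) for q in Q[::5]]); print(n,len(Q),np.percentile(f,[2,50,98],axis=0),cv2.fitLine(f.astype(np.float32),2,0,.01,.01).ravel(),Q[:,2].mean())
print(forge(bot.get_state()["tcp_pos"]))
E
```

```text
main_valve_pivot 0.67 [ 0.5634 -0.1058  0.1494] [  -3.9 -186.6]
red 1974 [[  -7.036 -314.244]
 [   3.8   -139.5  ]
 [ 117.812 -103.788]] [   0.5120913    -0.85893106   20.67848    -162.61418   ] 0.15407142132467724
yel 1582 [[-12.808  19.556]
 [ 15.8    36.4  ]
 [ 45.804  56.436]] [ 0.2799784 -0.9600063 15.459306  38.610725 ] 0.15399444703848178
[-36.2 -76.7]
```

View pics/w0.png

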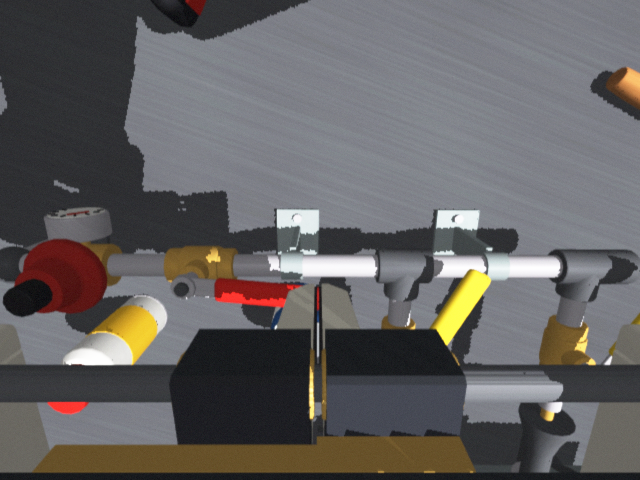

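The wrist view shows the red main lever from (215,290) to (300,297), nearly open. The right yellow lever runs from (435,340) to (480,280) and is already partly turned, by about 0.5 rad. Both are still open enough. I go down beside the main lever.

>>> step_arm:
  grip: [-1,-1,-1,-1,-1]
  xyz:
    - [0,-0.19,0]
    - [0,0,0.2]
    - [0,0,0.2]
    - [0,0,0.15]
    - [0,0,0]
  turn: [0,0,0,0,0]

```text
clock: 4.03
tcp_pos: [0.5083, -0.0485, 0.1394]
orientation: [3.14, -0.003, -2.802]
wrist_force: [1.3, -0.6, 0.4]
gripper_width: 0.0005
finger_force: 0.0
```

```bash
python3 - <<'E'
from h import *
s=bot.get_state(); print(forge(s["tcp_pos"]),s["tcp_pos"],s["wrist_force"])
T=wristpose(); im,d=bot.grab_frame("wrist"); cv2.imwrite("pics/w1.png",im[:,:,::-1])
E
```

```text
[ -36.8 -114.2] [ 0.50830075 -0.04849928  0.1393654 ] [ 1.30267222 -0.61785439  0.39411019]
```

View pics/w1.png

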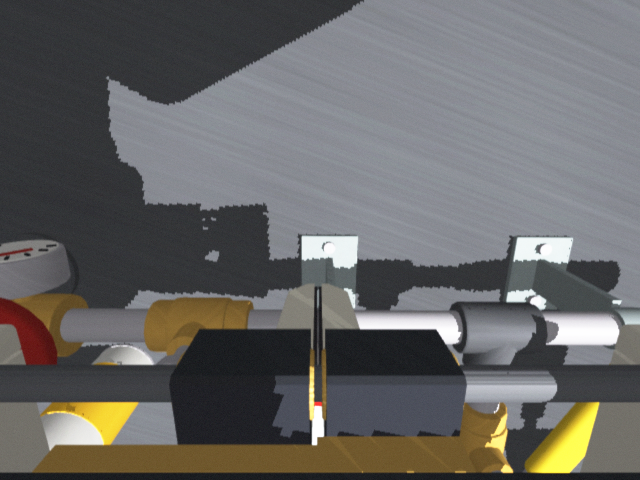

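>>> step_arm:
  grip: [-1,-1,-1,-1,-1]
  xyz:
    - [-0.065,0,0]
    - [-0.065,0,0]
    - [-0.033,0.006,0]
    - [-0.033,0.006,0]
    - [-0.033,0.006,0]
  turn: [0,0,0.028,0.028,0.028]

```text
clock: 4.7
tcp_pos: [0.5521, -0.0327, 0.1411]
orientation: [-3.141, -0.003, -3.07]
wrist_force: [-8.2, -4.6, 2.5]
gripper_width: 0.0004
finger_force: 4.1
```

```bash
python3 - <<'E'
from h import *
s=bot.get_state(); print(forge(s["tcp_pos"])-[0,-190],s["wrist_force"],s["orientation"])
im,d=bot.grab_frame("top"); cv2.imwrite("pics/t1.png",cv2.resize(im[120:300,180:440,::-1],None,fx=3,fy=3))
E
```

```text
[ 9.7 76.1] [-8.22480611 -4.56350759  2.47425583] [-3.14072671e+00 -2.56285376e-03 -3.07010809e+00]
```

View pics/t1.png

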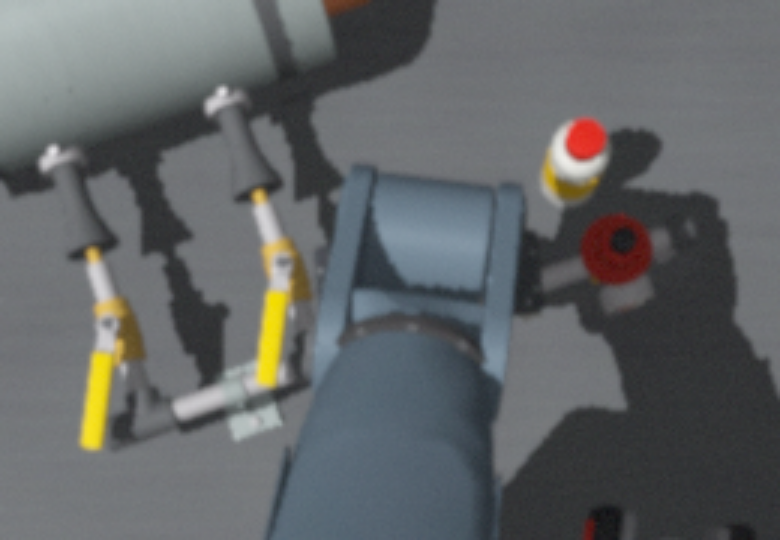

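Contact is made at about 9 N, and both yellow levers are still open. I continue the arc.

>>> step_arm:
  grip: [-1,-1,-1,-1,-1]
  xyz:
    - [-0.033,0.003,0]
    - [-0.033,0.003,0]
    - [-0.033,0.003,0]
    - [-0.033,0.004,0]
    - [-0.033,0.004,0]
  turn: [0.03,0.03,0.03,0.03,0.03]

```text
clock: 5.38
tcp_pos: [0.5847, -0.0324, 0.141]
orientation: [-3.141, -0.003, 2.742]
wrist_force: [-9.0, 0.1, 3.6]
gripper_width: 0.0003
finger_force: 4.2
```

```bash
python3 - <<'E'
from h import *
s=bot.get_state(); r=forge(s["tcp_pos"])-[0,-190]; print(r,np.hypot(*r),np.degrees(np.arctan2(*r)),np.degrees(.3378+np.pi-s["orientation"][2])%360,s["wrist_force"])
E
```

```text
[40.6 65.6] 77.14739140113552 31.75346604269013 42.274165858720906 [-8.97111722  0.11352882  3.5504213 ]
```

>>> step_arm:
  grip: [-1,-1,-1,-1,-1]
  xyz:
    - [-0.033,0.005,0]
    - [-0.033,0.005,0]
    - [-0.033,0.005,0]
    - [-0.033,0.005,0]
    - [-0.033,0.005,0]
  turn: [0.0295,0.0295,0.0295,0.0295,0.0295]

```text
clock: 6.0
tcp_pos: [0.6148, -0.0459, 0.1409]
orientation: [-3.14, -0.003, 2.278]
wrist_force: [-8.9, 2.7, 3.6]
gripper_width: 0.0006
finger_force: 4.0
```

>>> step_arm:
  grip: [-1,-1,-1,-1,-1]
  xyz:
    - [-0.033,0.006,0]
    - [-0.033,0.006,0]
    - [-0.03,0.006,0]
    - [0,0,0]
    - [0,0,0]
  turn: [0.0295,0.0295,0.0295,0,0]

```text
clock: 6.62
tcp_pos: [0.6294, -0.0595, 0.1409]
orientation: [-3.141, -0.001, 2.003]
wrist_force: [-4.6, 2.9, -0.1]
gripper_width: 0.0006
finger_force: 2.2
```

```bash
python3 - <<'E'
from h import *
s=bot.get_state(); r=forge(s["tcp_pos"])-[0,-190]; print(r,np.hypot(*r),np.degrees(np.arctan2(*r)),np.degrees(.3378+np.pi-s["orientation"][2])%360,s["wrist_force"])
E
```

```text
[73.8 25.3] 78.01621626303086 71.07734047203475 84.5783918344848 [-4.55306935  2.85547312 -0.13737271]
```

>>> step_arm:
  grip: [-1,-1,-1,-1,-1]
  xyz:
    - [-0.01,0.002,0]
    - [-0.01,0.002,0]
    - [-0.01,0.002,0]
    - [0,0,0]
    - [0,0,0]
  turn: [0.008,0.008,0.008,0,0]

```text
clock: 7.25
tcp_pos: [0.6327, -0.0641, 0.1408]
orientation: [-3.141, -0.002, 1.928]
wrist_force: [-4.3, 5.9, 1.0]
gripper_width: 0.0006
finger_force: 3.3
```

>>> step_arm:
  grip: [-1,-1,-1,-1,-1]
  xyz:
    - [-0.007,0,0]
    - [-0.007,0,0]
    - [0,0,0]
    - [0,0,0]
    - [0,0,0]
  turn: [0.003,0,0,0,0]

```text
clock: 7.88
tcp_pos: [0.6329, -0.0645, 0.1408]
orientation: [-3.14, -0.006, 1.919]
wrist_force: [-9.4, 18.3, 4.9]
gripper_width: 0.0003
finger_force: 9.8
```

```bash
python3 - <<'E'
from h import *
s=bot.get_state(); r=forge(s["tcp_pos"])-[0,-190]; print(r,np.hypot(*r),np.degrees(np.arctan2(*r)),np.degrees(.3378+np.pi-s["orientation"][2])%360,s["wrist_force"])
E
```

```text
[75.4 19.4] 77.85576407691342 75.57108132527163 89.42482255260325 [-9.39352112 18.30025647  4.9185278 ]
```

The force rose to about 20 N with no motion, so the main valve is at its stop. I back off and rise.

>>> step_arm:
  grip: [-1,-1,-1,-1,-1]
  xyz:
    - [0.07,0,0]
    - [0.07,0,0]
    - [0,0,-0.18]
    - [0,0,-0.18]
    - [0,0,-0.18]
  turn: [0,0,0,0,0]

```text
clock: 8.5
tcp_pos: [0.6244, -0.0412, 0.2502]
orientation: [3.141, 0.001, 1.919]
wrist_force: [0.1, 0.1, 0.4]
gripper_width: 0.0003
finger_force: 0.0
```

>>> step_arm:
  grip: [-1,-1,-1,-1,-1]
  xyz:
    - [0,0.15,0]
    - [0,0.15,0]
    - [0,0.15,0]
    - [0,0.15,0]
    - [0,0,0]
  turn: [0,0,0,0,0]

```text
clock: 9.12
tcp_pos: [0.738, 0.0004, 0.2479]
orientation: [3.141, 0.0, 1.919]
wrist_force: [-0.7, 0.1, -0.4]
gripper_width: 0.0005
finger_force: 0.0
```

```bash
python3 - <<'E'
from h import *
s=bot.get_state(); print(s["clock"],forge(s["tcp_pos"]),s["tcp_pos"],s["orientation"],s["wrist_force"])
def lev(cam,T,K,d,im):
    v,u=np.nonzero(d>0); z=d[v,u]
    P=(T@np.c_[(u-K[0,2])/K[0,0]*z,(v-K[1,2])/K[1,1]*z,z,np.ones_like(z)].T).T
    hsv=cv2.cvtColor(im,cv2.COLOR_RGB2HSV)[v,u]
    c,s_=np.cos(TH),np.sin(TH); D=P[:,:2]-t0; f=np.c_[c*D[:,0]+s_*D[:,1],-s_*D[:,0]+c*D[:,1]]*1e3
    ok=(abs(P[:,2]-.152)<.012)&(hsv[:,1]>150)&(hsv[:,2]>80)
    for n,S,h in(("main",(0,-190),(hsv[:,0]<8)|(hsv[:,0]>172)),("right",(90,0),(hsv[:,0]>24)&(hsv[:,0]<35)),("left",(90,170),(hsv[:,0]>24)&(hsv[:,0]<35))):
        q=f-np.array(S); m=ok&h&(np.hypot(*q.T)<120)&(np.hypot(*q.T)>20)
        if m.sum()>40:
            g=q[m].astype(np.float32); a=cv2.fitLine(g,2,0,.01,.01).ravel(); print(cam,n,m.sum(),"mid",g.mean(0).round(1),"line",a.round(2))
im,d=bot.grab_frame("top"); m=bot.camera_model("top"); lev("top",np.linalg.inv(m["extrinsics"]),m["intrinsics"],d,im)
cv2.imwrite("pics/t2.png",cv2.resize(im[120:300,180:440,::-1],None,fx=3,fy=3))
T=wristpose(); im,d=bot.grab_frame("wrist"); lev("wrist",T,bot.camera_model("wrist")["intrinsics"],d,im)
E
```

```text
9.125 [ 196.1 -144.3] [7.38039363e-01 3.88441502e-04 2.47903124e-01] [3.14145488e+00 1.94710867e-04 1.91933565e+00] [-0.72127818  0.0762343  -0.40263766]
top main 321 mid [ 40.2 -36.3] line [  0.65   0.76  40.2  -36.25]
top left 208 mid [-62.2  31. ] line [  0.9   -0.45 -62.16  30.97]
wrist main 2925 mid [ 62.6 -10. ] line [ 0.65  0.76 62.56 -9.97]
wrist right 629 mid [-32.5  14.1] line [  0.99  -0.13 -32.46  14.08]
```

View pics/t2.png

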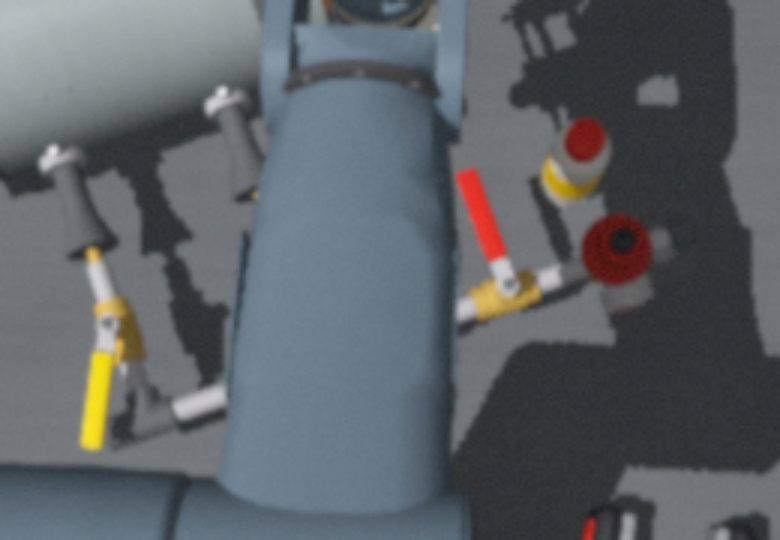

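The main lever at (485,220) now stands square across its pipe, and both burners are still open. I go round to the right burner lever.

>>> step_arm:
  grip: [-1,-1,-1,-1,-1]
  xyz:
    - [0.136,-0.193,0]
    - [0.136,-0.193,0]
    - [0.136,-0.193,0]
    - [0.136,-0.193,0]
    - [0.136,-0.193,0]
  turn: [0,0,0,0,0]

```text
clock: 9.85
tcp_pos: [0.507, 0.0614, 0.249]
orientation: [3.141, 0.0, 1.918]
wrist_force: [0.3, 0.5, 0.8]
gripper_width: 0.0006
finger_force: 0.0
```

>>> step_arm:
  grip: [-1,-1,-1,-1,-1]
  xyz:
    - [0,0,0]
    - [0,0,0]
    - [0,0,0]
    - [0,0,0]
    - [0,0,0]
  turn: [0.049,0.049,0.049,0,0]

```text
clock: 10.48
tcp_pos: [0.509, 0.0612, 0.2488]
orientation: [3.141, 0.0, 1.46]
wrist_force: [-0.1, -0.0, 0.2]
gripper_width: 0.0007
finger_force: 0.0
```

```bash
cat >> h.py <<'E'
def rel(S):
    s=bot.get_state(); r=forge(s["tcp_pos"])-np.array(S); tau=np.degrees(.3378+np.pi/2-s["orientation"][2])
    # lever-angle of finger centre, from -x clockwise to +y
    print(round(s["clock"],2),"rel",r,"R",round(np.hypot(*r),1),"phi",round(np.degrees(np.arctan2(r[1],-r[0])),1),"tau",round(tau,1),"z",round(s["tcp_pos"][2],4),"F",s["wrist_force"].round(1))
E
python3 -c "
from h import *
rel((90,0))
im,d=bot.grab_frame('wrist'); cv2.imwrite('pics/w3.png',im[:,:,::-1])"
```

```text
10.47 rel [-89.9 -10.9] R 90.6 phi -6.9 tau 25.7 z 0.2488 F [-0.1 -0.   0.2]
```

View pics/w3.png

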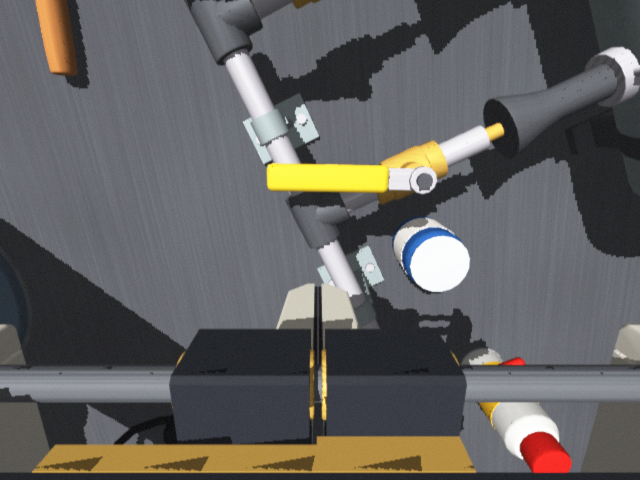

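The wrist view shows the yellow lever level, from (268,177) to its stem at (423,180), so the tool matches its angle. The fingertip stands about 78 mm out along it. I go down and then approach.

>>> step_arm:
  grip: [-1,-1,-1,-1,-1]
  xyz:
    - [0,0,0.18]
    - [0,0,0.18]
    - [0,0,0.18]
    - [0.07,0,0]
    - [0.07,0,0]
  turn: [0,0,0,0,0]

```text
clock: 11.15
tcp_pos: [0.5133, 0.0903, 0.142]
orientation: [3.14, -0.0, 1.457]
wrist_force: [-1.0, -0.9, 0.8]
gripper_width: 0.0004
finger_force: 0.0
```

>>> step_arm:
  grip: [-1,-1,-1,-1,-1]
  xyz:
    - [0.03,0,0]
    - [0.033,-0.006,0]
    - [0.033,-0.006,0]
    - [0.033,-0.006,0]
    - [0.033,-0.006,0]
  turn: [0,0.028,0.028,0.028,0.028]

```text
clock: 11.78
tcp_pos: [0.5156, 0.1216, 0.1422]
orientation: [3.139, 0.0, 1.103]
wrist_force: [-0.4, -9.3, 1.9]
gripper_width: 0.0005
finger_force: 4.0
```

```bash
python3 -c "
from h import *
rel((90,0))"
```

```text
11.78 rel [-63.5  43.8] R 77.1 phi 34.6 tau 46.2 z 0.1422 F [-0.4 -9.3  1.9]
```

>>> step_arm:
  grip: [-1,-1,-1,-1,-1]
  xyz:
    - [0.033,-0.006,0]
    - [0.033,-0.006,0]
    - [0.033,-0.006,0]
    - [0.033,-0.006,0]
    - [0.033,-0.006,0]
  turn: [0.0285,0.0285,0.0285,0.0285,0.0285]

```text
clock: 12.4
tcp_pos: [0.5301, 0.1513, 0.1421]
orientation: [3.14, 0.0, 0.655]
wrist_force: [-2.5, -7.8, 3.3]
gripper_width: 0.0008
finger_force: 3.7
```

>>> step_arm:
  grip: [-1,-1,-1,-1,-1]
  xyz:
    - [0.033,-0.006,0]
    - [0.033,-0.006,0]
    - [0.01,-0.002,0]
    - [0,0,0]
    - [0,0,0]
  turn: [0.0285,0.0285,0.009,0,0]

```text
clock: 13.02
tcp_pos: [0.541, 0.1627, 0.1415]
orientation: [3.141, -0.001, 0.45]
wrist_force: [-2.1, -0.2, 1.7]
gripper_width: 0.0002
finger_force: 1.4
```

```bash
python3 -c "
from h import *
rel((90,0))"
```

```text
13.03 rel [-26.   74.2] R 78.6 phi 70.7 tau 83.5 z 0.1415 F [-2.1 -0.2  1.7]
```

Now I creep to the stop.

>>> step_arm:
  grip: [-1,-1,-1,-1,-1]
  xyz:
    - [0.01,-0.002,0]
    - [0.01,-0.002,0]
    - [0.01,-0.002,0]
    - [0,0,0]
    - [0,0,0]
  turn: [0.009,0.009,0.009,0,0]

```text
clock: 13.65
tcp_pos: [0.5457, 0.1662, 0.1408]
orientation: [-3.141, 0.0, 0.365]
wrist_force: [-3.9, 0.4, 2.5]
gripper_width: 0.0005
finger_force: 1.9
```

>>> step_arm:
  grip: [-1,-1,-1,-1,-1]
  xyz:
    - [0.007,0,0]
    - [0.007,0,0]
    - [0,0,0]
    - [0,0,0]
    - [0,0,0]
  turn: [0.004,0,0,0,0]

```text
clock: 14.28
tcp_pos: [0.5479, 0.1671, 0.1406]
orientation: [-3.141, 0.001, 0.352]
wrist_force: [-6.5, 1.7, 3.4]
gripper_width: 0.0004
finger_force: 3.0
```

```bash
python3 -c "
from h import *
rel((90,0))"
```

```text
14.28 rel [-18.   76.1] R 78.2 phi 76.7 tau 89.2 z 0.1406 F [-6.5  1.7  3.4]
```

Not at the stop yet, so I creep further.

>>> step_arm:
  grip: [-1,-1,-1,-1,-1]
  xyz:
    - [0.007,0,0]
    - [0.007,0,0]
    - [0,0,0]
    - [0,0,0]
    - [0,0,0]
  turn: [0.003,0,0,0,0]

```text
clock: 14.9
tcp_pos: [0.5488, 0.1677, 0.1404]
orientation: [-3.14, 0.006, 0.343]
wrist_force: [-17.1, -2.9, 10.3]
gripper_width: 0.0006
finger_force: 8.2
```

The right valve is at its stop. I move back, up and across to the left lever.

>>> step_arm:
  grip: [-1,-1,-1,-1,-1]
  xyz:
    - [-0.07,0,0]
    - [-0.07,0,0]
    - [0,0,-0.18]
    - [0,0,-0.18]
    - [0,0,-0.18]
  turn: [0,0,0,0,0]

```text
clock: 15.52
tcp_pos: [0.5247, 0.1583, 0.25]
orientation: [3.141, -0.001, 0.343]
wrist_force: [-0.4, -0.5, -0.2]
gripper_width: 0.0005
finger_force: 0.0
```

>>> step_arm:
  grip: [-1,-1,-1,-1,-1]
  xyz:
    - [-0.07,-0.138,0]
    - [-0.07,-0.138,0]
    - [-0.07,-0.138,0]
    - [0,0,0]
    - [0,0,0]
  turn: [0,0,0,-0.051,-0.051]

```text
clock: 16.15
tcp_pos: [0.4572, 0.2226, 0.2489]
orientation: [3.141, -0.001, 0.669]
wrist_force: [-0.3, -0.4, 0.2]
gripper_width: 0.0004
finger_force: 0.0
```

>>> step_arm:
  grip: [-1,-1,-1,-1,-1]
  xyz:
    - [0,0,0]
    - [0,0,0]
    - [0,0,0]
    - [0,0,0]
    - [0,0,0]
  turn: [-0.051,-0.051,-0.051,-0.051,-0.051]

```text
clock: 16.77
tcp_pos: [0.4574, 0.2222, 0.2487]
orientation: [3.141, -0.0, 1.469]
wrist_force: [0.7, -0.7, 0.2]
gripper_width: 0.0001
finger_force: 0.0
```

```bash
python3 -c "
from h import *
rel((90,170))
im,d=bot.grab_frame('wrist'); cv2.imwrite('pics/w4.png',im[:,:,::-1])"
```

```text
16.77 rel [-85.1 -12. ] R 85.9 phi -8.0 tau 25.2 z 0.2487 F [ 0.7 -0.7  0.2]
```

View pics/w4.png

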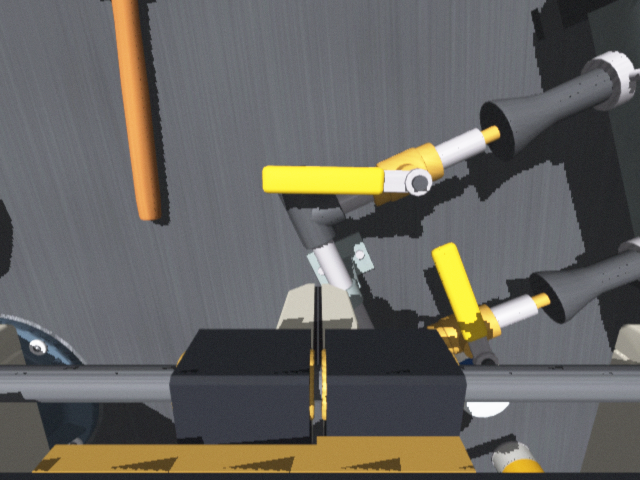

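The left lever runs from (263,180) to its stem at (418,182), with the same geometry as before. The right lever, (445,250) to (480,350), stands across its pipe. I repeat the sequence.

>>> step_arm:
  grip: [-1,-1,-1,-1,-1]
  xyz:
    - [0,-0.015,0.18]
    - [0,0,0.18]
    - [0,0,0.18]
    - [0.07,0,0]
    - [0.07,0,0]
  turn: [0,0,0,0,0]

```text
clock: 17.45
tcp_pos: [0.4582, 0.2518, 0.1421]
orientation: [3.14, -0.001, 1.463]
wrist_force: [-0.4, -0.1, 1.0]
gripper_width: 0.0005
finger_force: 0.0
```

>>> step_arm:
  grip: [-1,-1,-1,-1,-1]
  xyz:
    - [0.03,0,0]
    - [0.033,-0.006,0]
    - [0.033,-0.006,0]
    - [0.033,-0.006,0]
    - [0.033,-0.006,0]
  turn: [0,0.028,0.028,0.028,0.028]

```text
clock: 18.08
tcp_pos: [0.4603, 0.283, 0.1421]
orientation: [3.139, 0.0, 1.11]
wrist_force: [0.2, -8.6, 1.5]
gripper_width: 0.0005
finger_force: 3.9
```

```bash
python3 -c "
from h import *
rel((90,170))"
```

```text
18.07 rel [-62.2  44.5] R 76.5 phi 35.6 tau 45.8 z 0.1421 F [ 0.2 -8.6  1.5]
```

>>> step_arm:
  grip: [-1,-1,-1,-1,-1]
  xyz:
    - [0.033,-0.006,0]
    - [0.033,-0.006,0]
    - [0.033,-0.006,0]
    - [0.033,-0.006,0]
    - [0.033,-0.006,0]
  turn: [0.0285,0.0285,0.0285,0.0285,0.0285]

```text
clock: 18.7
tcp_pos: [0.4743, 0.3128, 0.1419]
orientation: [3.14, 0.001, 0.662]
wrist_force: [-2.5, -8.3, 1.7]
gripper_width: 0.0006
finger_force: 3.7
```

>>> step_arm:
  grip: [-1,-1,-1,-1,-1]
  xyz:
    - [0.033,-0.006,0]
    - [0.033,-0.006,0]
    - [0.01,-0.002,0]
    - [0,0,0]
    - [0,0,0]
  turn: [0.0285,0.0285,0.009,0,0]

```text
clock: 19.32
tcp_pos: [0.4851, 0.3242, 0.1419]
orientation: [3.141, -0.0, 0.457]
wrist_force: [-2.0, -4.6, 1.9]
gripper_width: 0.0003
finger_force: 2.1
```

>>> step_arm:
  grip: [-1,-1,-1,-1,-1]
  xyz:
    - [0.01,-0.002,0]
    - [0.01,-0.002,0]
    - [0.01,-0.002,0]
    - [0,0,0]
    - [0,0,0]
  turn: [0.009,0.009,0.009,0,0]

```text
clock: 19.95
tcp_pos: [0.4901, 0.328, 0.1416]
orientation: [-3.141, -0.001, 0.373]
wrist_force: [-4.2, -2.3, 3.5]
gripper_width: 0.0005
finger_force: 2.4
```

>>> step_arm:
  grip: [-1,-1,-1,-1,-1]
  xyz:
    - [0.007,0,0]
    - [0.007,0,0]
    - [0,0,0]
    - [0,0,0]
    - [0,0,0]
  turn: [0.004,0,0,0,0]

```text
clock: 20.58
tcp_pos: [0.4923, 0.329, 0.1412]
orientation: [-3.141, 0.0, 0.36]
wrist_force: [-5.8, -0.8, 4.2]
gripper_width: 0.0005
finger_force: 3.1
```

```bash
python3 -c "
from h import *
rel((90,170))"
```

```text
20.57 rel [-16.9  77.3] R 79.1 phi 77.7 tau 88.7 z 0.1412 F [-5.8 -0.8  4.2]
```

>>> step_arm:
  grip: [-1,-1,-1,-1,-1]
  xyz:
    - [0.007,0,0]
    - [0.007,0,0]
    - [0.004,0,0]
    - [0,0,0]
    - [0,0,0]
  turn: [0.003,0.002,0,0,0]

```text
clock: 21.2
tcp_pos: [0.4931, 0.3296, 0.141]
orientation: [-3.141, 0.007, 0.344]
wrist_force: [-20.2, -5.1, 12.9]
gripper_width: 0.0005
finger_force: 10.6
```

All three levers are at their stops. I back off, rise and clear the view.

>>> step_arm:
  grip: [-1,-1,-1,-1,-1]
  xyz:
    - [-0.07,0,0]
    - [-0.07,0,0]
    - [0,0,-0.18]
    - [0,0,-0.18]
    - [0,0,-0.18]
  turn: [0,0,0,0,0]

```text
clock: 21.82
tcp_pos: [0.4697, 0.3204, 0.2501]
orientation: [-3.141, -0.001, 0.344]
wrist_force: [0.5, 0.5, -0.6]
gripper_width: 0.0009
finger_force: 0.0
```

>>> step_arm:
  grip: [-1,-1,-1,-1,-1]
  xyz:
    - [-0.2,-0.15,0]
    - [-0.2,-0.15,0]
    - [-0.2,-0.15,0]
    - [-0.2,-0.15,0]
    - [0,0,0]
  turn: [0,0,0,0,0]

```text
clock: 22.45
tcp_pos: [0.2764, 0.3799, 0.2492]
orientation: [-3.141, -0.001, 0.348]
wrist_force: [0.8, 0.8, 0.0]
gripper_width: 0.0008
finger_force: 0.0
```

```bash
python3 - <<'E'
from h import *
s=bot.get_state(); print(s["clock"],s["tcp_pos"],s["wrist_force"])
im,d=bot.grab_frame("top"); cv2.imwrite("pics/t3.png",cv2.resize(im[120:300,180:440,::-1],None,fx=3,fy=3))
E
```

```text
22.45 [0.27642932 0.37991624 0.24915472] [0.77405595 0.76750836 0.01612316]
```

View pics/t3.png

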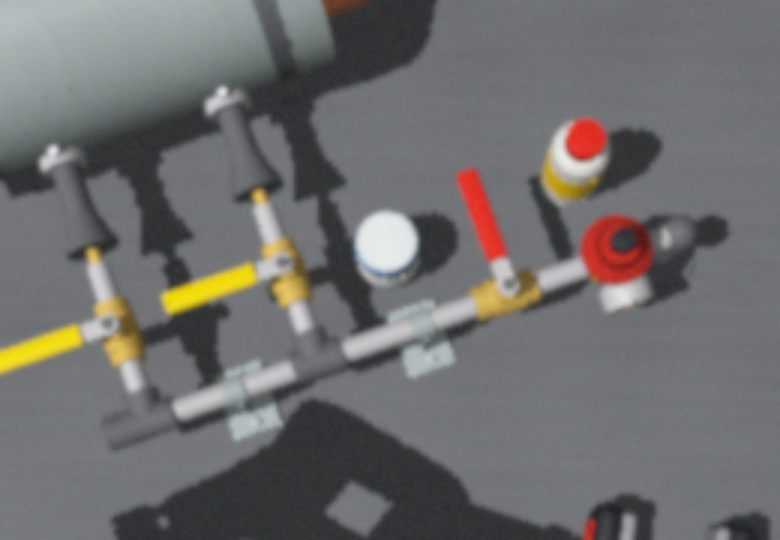

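All three levers stand square across their pipes: red at (485,220), yellow at (215,287) and (45,345). The tin at (387,245) and the bottle at (580,158) have not moved, so I hand the job in.

```bash
python3 -c "
from plant import bot
print(bot.close_job())"
```

```text
the job is handed in; nothing more can be done
None
```

I pushed the main valve closed first, left the burners open for over three seconds, then pushed both burner levers to their stops; the job is handed in with the arm clear, but no verdict came back.

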